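# Gauge the alabaster blanks and pass the good one

## Robot

A 6-joint arm with a two-finger parallel gripper is mounted at the origin on the work surface. World frame = base frame: x ahead of the robot, y to its left, z up, the work surface at z = 0. Lengths are in mm, angles in rad, forces in N, time in s.
With the tool pointing down it reaches from about 350 to 975 mm from the base axis. Payload 7.1 kg.
Tool frame: the origin (TCP) lies at the very end of the fingers, on their centre line; the grasp point (between the pads) lies ctrl.hold_point_z behind it (ctrl.hold_point_z is the distance from the TCP to the grasp point, in mm); z points along the fingers, y is the line along which they close (so a half turn about z gives the same grasp; the last joint's range is limited). The gripper opens to 88 mm and grips with 3 to 60 N. Pads are 20 mm wide; open, the fingers measure 115 mm over their backs; the gripper's body (75 mm by 178 mm) begins 61 mm behind the grasp point.
Start: joints at [1.231, 0.423, 1.63, -0, 1.089, -0.019], TCP at [197.047, 593.108, 222.675] pointing down, gripper open.
Joint ranges: [-3, 3], [-0.9, 2.11], [0.09, 2.58], [-1.31, 4.45], [0.11, 2.69], [-2.54, 2.54]. Speed limits (rad/s): [2.39, 2.39, 3.01, 3.14, 3.14, 3.14].

## Interface

Orientations are given as a rotation vector (axis times angle).
In Python, from workcell import ctrl gives the robot as it stands. The module is installed in compiled form; this text tells all that it offers.
- The arm moves only by the shell command python3 -m creep 'ROWS'. ROWS is JSON, a list of rows, each an object with "translation": the shift along the tool's x, y, z in mm, a list of three; "angular": the turn, a rotation vector about the tool's x, y, z in rad, a list of three; "jaw": the opening, from 0 (shut) to 1 (fully open). A call has exactly 8 rows; each row is the pose to reach, as a shift and turn from the pose commanded when the call began, along the tool's axes at that moment; what a row does not reach only later rows make up. A row lasts 1/8 s, in which the tool goes at most 62.5 mm and 10.7 degrees, less where a joint would pass 70% of its speed; a pose out of reach is approached as far as the arm can. A call with a gripper value outside its range is refused whole. The fingers move at their own pace and stop on an object; the grip force is fixed at half the most. Time passes only in rows, so rows that repeat a pose let the fingers close, or fill a call up. It gives the time, the measured TCP pose, the force, the opening and the grip force at its end, in the units of the state.
- ctrl.get_obs(): the state, without advancing time (a new reading comes with each control period).
- ctrl.get_image(name): name is "side" or "top"; returns the picture (480x640x3 uint8, red, green, blue); there is no depth.
- ctrl.camera_info(name): a dict with "camera_matrix" (3x3 intrinsics, pixels), "world_from_camera" (4x4, takes a point from camera to world coordinates). Camera axes: x right, y up, looking along -z (the intrinsics and any distortion apply to the point x, -y, -z); pixel columns grow to the right and rows downward; lengths in mm; the calibration is good to about 2 mm. A picture is of the moment at which its call begins. camera_info takes no time and is no camera call.
- ctrl.close_job(): hands the job in; it is judged then, once.
Trained networks look in the newest picture that a camera, given by its name, has taken for a name from the list of things; names that differ only in an ending like _2 or _b are one class to them, and where a whole thing is asked for, a point or a joint stands for the part that bears it (a point fixed in the world has none). Each returns a list of dicts, best first, with "score" (0 to 1); they miss things now and then, are a little off and sometimes report something else, mostly with a low value. They report only what shows in the picture. A call takes as long as a camera call.
- ctrl.look_for(camera, label): "rect" ([left, top, right, bottom] in pixels, round what is visible of it).
The state is a dict: "t": time; "qpos": joint angles; "qvel": joint speeds; "joint_torque": joint torques, N m; "ee_pos": TCP position; "orientation": TCP orientation; "ft_force": force on the tool from outside, world axes, zero at the start; "moment": the same for the moment, N m; "width": finger opening in mm; "grasp_force": force on a finger pad.
Only numpy, scipy, OpenCV 4.12 (cv2) and the standard library are available. Lean on these libraries where they do the work, as an engineer would, in place of code of your own. Each camera call takes 0.05 s, during which the arm holds its last target. There are 200 camera calls.

## Task

Of the three rough-turned alabaster blanks, find the one that passes the wide upper go jaws of the slot gauge but stops at the narrow no-go jaws below. Lower it by its spigot, body down, into the middle of the gauge until it stops on the no-go step, then lift it out and stand it upright in the wooden tray on the same board, without dropping it. Leave the other two blanks standing where they are.

Things in the scene. Friction and masses are not known exactly. Their poses are not given: they have to be found in the camera images.
- sizing_board: Fixed plywood board 120 (x) x 330 (y) x 12 mm; origin: centre of its underside, z up. Slot gauge centred at y = +85, 80 long along x, open top and ends: dark no-go jaws gap 32, z 12 to 37 (top = step); aluminium go jaws gap 50, z 37 to 62; lips flare to 70 at z 72; 90 wide outside. Wooden tray centred at y = -85: inside 105 (x) x 130 (y), floor z 12, walls 5 thick, tops z 32. All in mm.
- blank_a: Rough-turned white alabaster blank standing on the bench: round body 41 mm in diameter, 50 mm high; on its top, on the same axis, a round spigot 20 mm in diameter, 45 mm long, to grip it by. Height 95 mm, about 0.13 to 0.27 kg. Origin at the centre of its underside, z up along its axis. It is smaller than the go gap and larger than the no-go gap.
- blank_b: Rough-turned white alabaster blank standing on the bench: round body 60 mm in diameter, 50 mm high; on its top, on the same axis, a round spigot 20 mm in diameter, 45 mm long, to grip it by. Height 95 mm, about 0.36 kg. Origin at the centre of its underside, z up along its axis. Oversize: it does not pass the go gap.
- blank_c: Rough-turned white alabaster blank standing on the bench: round body 26 mm in diameter, 50 mm high; on its top, on the same axis, a round spigot 20 mm in diameter, 45 mm long, to grip it by. Height 95 mm, about 0.1 kg. Origin at the centre of its underside, z up along its axis. Undersize: it would fall through the no-go gap too.

How it is judged:
By the outcome, as a careful person would: the job done as asked, in the order asked, and still so for the second after the job is handed in, with the robot touching nothing.
It also fails if it takes over 45 s, if anything falls off the work surface, if the arm or the gripper's body presses on something with over 40 N, if the wrist force passes 120 N, or if a joint passes its speed limit or range.

## Working session

There is one attempt and no reset: what is moved stays moved. The work goes in short steps, Python scripts to look and compute and a shell command to move; the robot and the scene stay as the last step left them, time stands still between calls to the robot, and variables do not carry over. Pictures are saved under pics/ and viewed, at most 10 in all, crops included, and the job is handed in when it is done.

```bash
mkdir -p pics; python3 - <<'E'
from workcell import ctrl
import cv2
for n in("side","top"):
    im=ctrl.get_image(n); cv2.imwrite(f"pics/{n}0.png",im[:,:,::-1])
    i=ctrl.camera_info(n); print(n,i)
    for l in("blank_a","sizing_board"):
        for d in ctrl.look_for(n,l): print(l,[round(float(v)) for v in d["rect"]],round(d["score"],2))
o=ctrl.get_obs(); print(o, ctrl.hold_point_z)
E
```

```text
side {'camera_matrix': array([[568.6799698 ,   0.        , 316.82370875],
       [  0.        , 568.6799698 , 242.52010253],
       [  0.        ,   0.        ,   1.        ]]), 'world_from_camera': array([[ 9.53972307e-01,  2.25556000e-01, -1.97639390e-01,
         3.62507050e+02],
       [-2.99822660e-01,  7.02881368e-01, -6.45030352e-01,
        -5.62138237e+02],
       [-6.57342072e-03,  6.74597860e-01,  7.38156160e-01,
         6.90141706e+02],
       [ 0.00000000e+00,  0.00000000e+00,  0.00000000e+00,
         1.00000000e+00]])}
blank_a [224, 164, 258, 223] 0.91
blank_a [232, 226, 252, 273] 0.84
blank_a [276, 316, 308, 374] 0.69
sizing_board [322, 148, 426, 303] 0.62
top {'camera_matrix': array([[545.51074269,   0.        , 327.15753848],
       [  0.        , 545.51074269, 243.82068544],
       [  0.        ,   0.        ,   1.        ]]), 'world_from_camera': array([[ 1.68404926e-02,  9.82865340e-01, -1.83554139e-01,
         3.56837374e+02],
       [-9.99856703e-01,  1.68707074e-02, -1.39711300e-03,
         1.42934835e+01],
       [ 1.72351422e-03,  1.83551364e-01,  9.83008
[... 275 characters left out ...]
pos': array([ 1.23104053e+00,  4.23399619e-01,  1.63014199e+00, -2.05449317e-05,
        1.08856382e+00, -1.89994650e-02]), 'qvel': array([ 2.85140436e-05,  3.19172315e-04, -1.79926015e-03,  4.39410093e-04,
       -1.91341815e-03, -1.63367852e-03]), 'joint_torque': array([-1.72384848e-04, -5.44066107e+01, -2.73539543e+01,  6.43032789e-02,
        2.03470438e-02, -1.02560477e-04]), 'ee_pos': array([196.97405203, 592.961861  , 222.392633  ]), 'orientation': array([-5.01659191e-01, -3.10120614e+00,  7.97622633e-04]), 'ft_force': array([-0.03513615, -0.41104002,  0.13899329]), 'moment': array([0.03920435, 0.09787522, 0.01660955]), 'grasp_force': 0.0, 'width': 87.6187979230057} 18.700000000000003
```

View pics/side0.png

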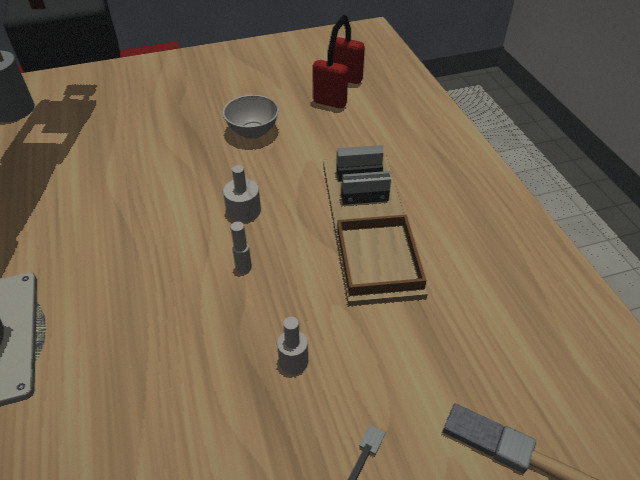

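View pics/top0.png

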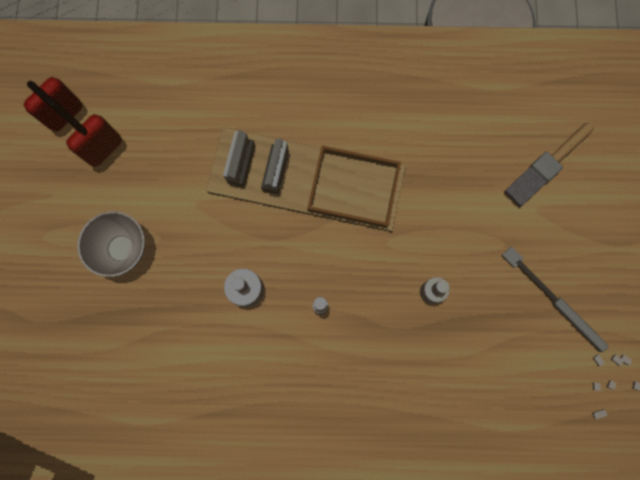

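The side view shows blank_a (medium body) at about (292,345), c at (241,250), b at (242,195), gauge at (363,175) and tray at (380,253). In the top view a is at (436,291), c (320,306), b (243,288), gauge (257,161), tray (355,187). I'll zoom in for exact points.

```bash
python3 - <<'E'
import cv2,numpy as np
s=cv2.imread("pics/side0.png");t=cv2.imread("pics/top0.png")
def crop(im,x,y,w,h,k):
    c=cv2.resize(im[y:y+h,x:x+w],None,fx=k,fy=k,interpolation=cv2.INTER_CUBIC)
    c=cv2.convertScaleAbs(c,alpha=1.6)
    st=10
    for u in range((x//st+1)*st,x+w,st): cv2.line(c,(int((u-x+.5)*k),0),(int((u-x+.5)*k),6),(0,255,255),1);cv2.putText(c,str(u),(int((u-x+.5)*k)-8,16),0,.3,(0,255,0))
    for v in range((y//st+1)*st,y+h,st): cv2.line(c,(0,int((v-y+.5)*k)),(6,int((v-y+.5)*k)),(0,255,255),1);cv2.putText(c,str(v),(8,int((v-y+.5)*k)+3),0,.3,(0,255,0))
    return c
a=crop(s,265,310,50,72,8); b=crop(t,412,265,50,72,8)
cv2.imwrite("pics/a1.png",np.hstack([a,b]))
cv2.imwrite("pics/b1.png",crop(t,202,122,210,116,3.8))
cv2.imwrite("pics/b2.png",crop(s,315,138,120,166,3.6))
E
```

```text
(no output)
```

View pics/a1.png

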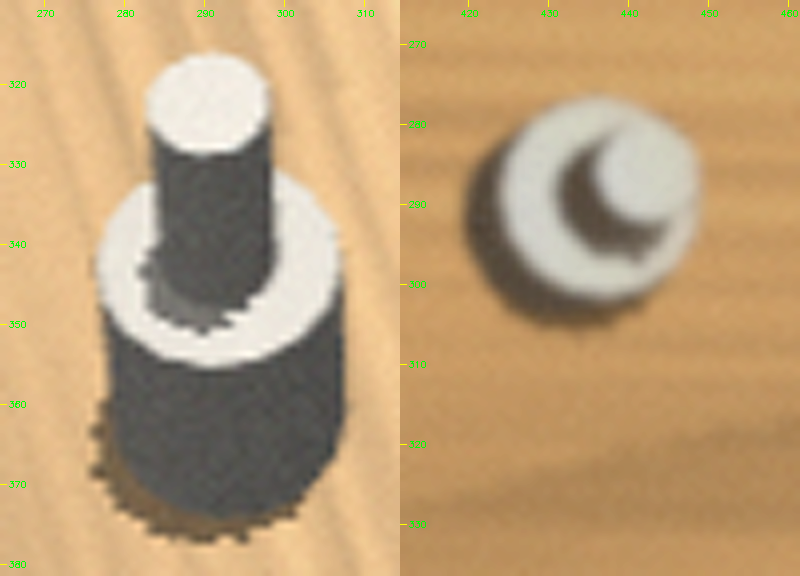

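View pics/b1.png

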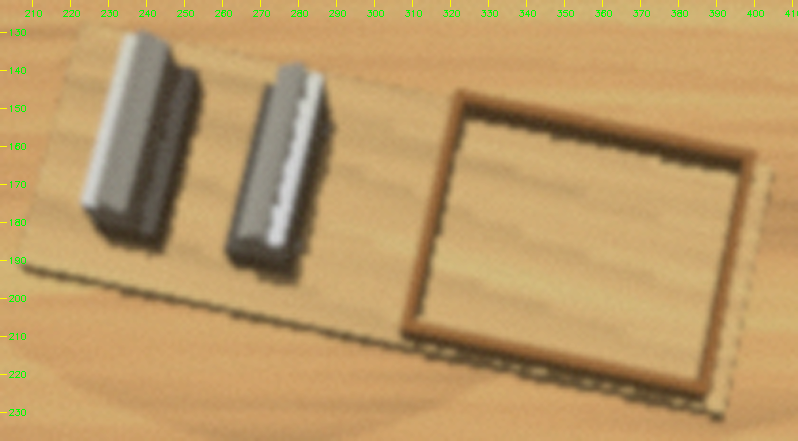

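View pics/b2.png

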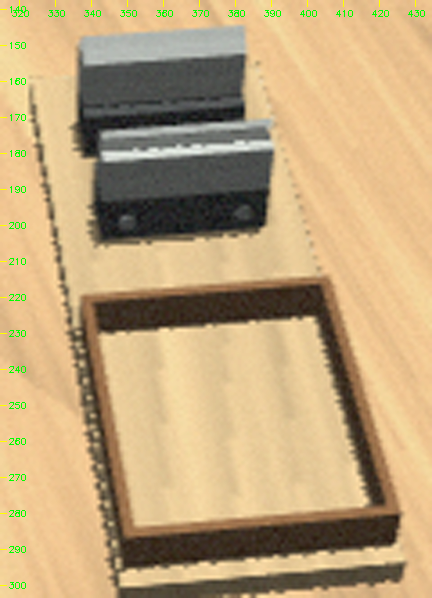

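```bash
cat > h.py <<'E'
import numpy as np
from workcell import ctrl
from scipy.optimize import least_squares
from scipy.spatial.transform import Rotation as R
C={n:ctrl.camera_info(n) for n in("side","top")}
def proj(n,P):
    T=np.linalg.inv(C[n]["world_from_camera"]);p=T[:3,:3]@P+T[:3,3]
    q=C[n]["camera_matrix"]@np.array([p[0],-p[1],-p[2]]);return q[:2]/q[2]
def tri(d,x0=(450,0,60)):
    r=least_squares(lambda X:np.concatenate([proj(n,X)-uv for n,uv in d]),x0);return r.x.round(1),r.fun.round(1)
E
cat > fit.py <<'E'
from h import *
print("spigot",tri([("side",(290.5,322.6)),("top",(442.5,286))]))
print("body",tri([("side",(291.8,343)),("top",(436.6,289.2))]))
B=[("top",(322.3,145.2),(57.5,-15,32)),("top",(400.2,162),(57.5,-155,32)),("top",(386.8,225.7),(-57.5,-155,32)),("top",(307.6,208.9),(-57.5,-15,32)),
("top",(207.8,191.8),(-60,165,12)),("top",(223.3,128.6),(60,165,12)),
("top",(235.7,130.2),(40,130,72)),("top",(223.6,175.4),(-40,130,72)),("top",(287,141.2),(40,40,72)),("top",(276.5,186),(-40,40,72)),
("side",(337.6,220),(-57.5,-15,32)),("side",(405.6,214.7),(57.5,-15,32)),("side",(425,278.6),(57.5,-155,32)),("side",(348.4,285.6),(-57.5,-155,32)),
("side",(342.3,181.4),(-40,40,72)),("side",(390,178),(40,40,72)),("side",(336.7,148),(-40,130,72)),("side",(382.5,144.4),(40,130,72))]
Rz=lambda a:R.from_euler("z",a).as_matrix()
r=least_squares(lambda X:np.concatenate([proj(n,Rz(X[3])@np.array(p)+X[:3])-uv for n,uv,p in B]),[500,50,0,0],loss="soft_l1")
print(r.x, r.fun.reshape(-1,2).round(1).tolist())
M=Rz(r.x[3]);print("gauge",M@[0,85,0]+r.x[:3],"tray",M@[0,-85,0]+r.x[:3],"deg",np.degrees(r.x[3]))
o=ctrl.get_obs();print(R.from_rotvec(o["orientation"]).as_matrix().round(3))
E
python3 fit.py
```

```text
spigot (array([ 449.5, -161.9,   94.8]), array([-0.,  0.,  0., -0.]))
body (array([ 449.3, -162.1,   48.2]), array([ 0., -0., -0.,  0.]))
[ 6.43482708e+02  5.37827048e+01 -5.37483942e+00 -1.97146260e-01] [[-0.5, 1.0], [0.8, 0.6], [1.4, 0.5], [-0.3, 0.2], [-1.1, 0.1], [0.3, -0.1], [-1.3, -0.5], [-1.1, -0.7], [-0.0, -0.6], [-0.6, -0.1], [-1.1, 2.4], [0.2, 2.0], [0.9, 4.6], [0.6, 4.5], [0.9, -0.6], [1.0, -0.8], [-0.6, -1.1], [-1.4, -0.7]]
gauge [660.13180037 137.13621543  -5.37483942] tray [626.83361642 -29.57080585  -5.37483942] deg -11.295648638660532
[[-0.949  0.315 -0.   ]
 [ 0.315  0.949 -0.   ]
 [-0.    -0.001 -1.   ]]
```

```bash
cat >> fit.py <<'E'
print("---")
for i,j in((3,10),(0,11),(1,12),(2,13),(9,14),(8,15),(7,16),(6,17)): print(B[i][2],*tri([B[i][:2],B[j][:2]],(600,50,40)))
for nm,S in(("topall",B[:10]),("tray",B[:4]+B[10:14]),("gauge",B[6:10]+B[14:])):
    for fz in(0,1):
        f=lambda X:np.concatenate([proj(n,Rz(X[2])@np.array(p)+[X[0],X[1],X[3]*fz])-uv for n,uv,p in S])
        r=least_squares(f,[640,50,-.2,0]);M=Rz(r.x[2]);print(nm,fz,r.x.round(3),"rms",np.sqrt(np.mean(r.fun**2)).round(2),"g",(M@[0,85,0])[:2]+r.x[:2],"t",(M@[0,-85,0])[:2]+r.x[:2])
E
python3 fit.py | sed -n '/---/,$p'
```

```text
---
(-57.5, -15, 32) [584.4  49.4  32.4] [ 0.1 -0.8 -0.7  0.2]
(57.5, -15, 32) [695.9  26.9  32.7] [-0.   0.3  0.2 -0.1]
(57.5, -155, 32) [ 667.9 -107.    34.9] [ 0.  -0.1 -0.1  0. ]
(-57.5, -155, 32) [556.4 -83.8  33.4] [ 0.  -0.2 -0.2  0.1]
(-40, 40, 72) [611.1 100.   66.7] [-0.1  0.5  0.5 -0.2]
(40, 40, 72) [689.5  85.3  65.2] [-0.   0.3  0.3 -0.1]
(-40, 130, 72) [629.6 187.5  65.2] [ 0.  -0.4 -0.4  0.1]
(40, 130, 72) [708.8 171.2  66. ] [ 0.1 -0.7 -0.7  0.3]
topall 0 [ 6.41916e+02  5.29090e+01 -1.94000e-01  0.00000e+00] rms 0.93 g [658.30619764 136.31424567] t [625.52616571 -30.49543482]
topall 1 [ 6.46384e+02  5.40150e+01 -1.94000e-01 -1.37160e+01] rms 0.49 g [662.77295158 137.42026858] t [629.99575395 -29.38996886]
tray 0 [ 6.43766e+02  5.52200e+01 -2.03000e-01  0.00000e+00] rms 0.89 g [660.90213579 138.47488632] t [626.63070426 -28.03478001]
tray 1 [ 6.43567e+02  5.50130e+01 -2.03000e-01  6.72000e-01] rms 0.89 g [660.70246605 138.26792822] t [626.43107738 -28.24174693]
gauge 0 [ 6.40044e+02  5.01570e+01 -2.08000e-01  0.00000e+00] rms 1.16 g [657.61412597 133.32164583] t [622.47482444 -33.00703326]
gauge 1 [ 6.42186e+02  5.28890e+01 -2.08000e-01 -6.31900e+00] rms 0.53 g [659.75651095 136.05284148] t [624.61470407 -30.2753083 ]
```

```bash
python3 -m creep '[{"translation":[-20,-27,0],"angular":[0,0,0],"jaw":1},{"translation":[-50,-67,0],"angular":[0,0,0],"jaw":1},{"translation":[-80,-107,0],"angular":[0,0,0],"jaw":1},{"translation":[-110,-147,0],"angular":[0,0,0],"jaw":1},{"translation":[-140,-187,0],"angular":[0,0,0],"jaw":1},{"translation":[-170,-227,0],"angular":[0,0,0],"jaw":1},{"translation":[-200,-267,0],"angular":[0,0,0],"jaw":1},{"translation":[-230,-307,0],"angular":[0,0,0],"jaw":1}]'; python3 -m creep '[{"translation":[-30,-40,0],"angular":[0,0,0],"jaw":1},{"translation":[-65,-87,0],"angular":[0,0,0],"jaw":1},{"translation":[-100,-133,0],"angular":[0,0,0],"jaw":1},{"translation":[-135,-180,0],"angular":[0,0,-0.03],"jaw":1},{"translation":[-170,-227,0],"angular":[0,0,-0.06],"jaw":1},{"translation":[-205,-273,0],"angular":[0,0,-0.09],"jaw":1},{"translation":[-230,-310,0],"angular":[0,0,-0.117],"jaw":1},{"translation":[-247,-330,0],"angular":[0,0,-0.117],"jaw":1}]'
```

```text
t: 1.3
ee_pos: [318.9, 227.9, 222.9]
orientation: [0.501, 3.101, 0.001]
ft_force: [1.0, 0.4, 0.6]
width: 87.9
grasp_force: 0.0
t: 2.3
ee_pos: [449.2, -164.1, 222.7]
orientation: [0.322, 3.125, -0.0]
ft_force: [-0.6, 0.4, 0.3]
width: 88.1
grasp_force: 0.0
```

```bash
python3 -m creep '[{"translation":[0,2,20],"angular":[0,0,0],"jaw":1},{"translation":[0,2,50],"angular":[0,0,0],"jaw":1},{"translation":[0,2,80],"angular":[0,0,0],"jaw":1},{"translation":[0,2,105],"angular":[0,0,0],"jaw":1},{"translation":[0,2,110],"angular":[0,0,0],"jaw":1},{"translation":[0,2,110],"angular":[0,0,0],"jaw":1},{"translation":[0,2,110],"angular":[0,0,0],"jaw":1},{"translation":[0,2,110],"angular":[0,0,0],"jaw":1}]'; python3 - <<'E'
from workcell import ctrl
import cv2,numpy as np
a=ctrl.get_image("side")[260:400,200:385,::-1];b=ctrl.get_image("top")[210:350,345:530,::-1]
cv2.imwrite("pics/g1.png",cv2.convertScaleAbs(cv2.resize(np.vstack([a,b]),None,fx=2.1,fy=2.1,interpolation=2),alpha=1.5))
E
```

```text
t: 3.3
ee_pos: [449.8, -160.0, 113.6]
orientation: [0.319, 3.124, -0.001]
ft_force: [-0.7, 0.3, -0.3]
width: 87.5
grasp_force: 0.0
```

View pics/g1.png

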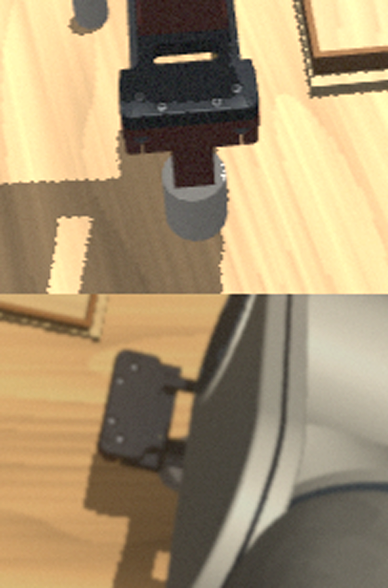

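The picture shows the fingers straddling blank_a, with the near finger at (193,168) lined up with the body at (195,205). Next I descend, grip and lift.

```bash
python3 -m creep '[{"translation":[0,-1.5,15],"angular":[0,0,0],"jaw":1},{"translation":[0,-1.5,35],"angular":[0,0,0],"jaw":1},{"translation":[0,-1.5,52],"angular":[0,0,0],"jaw":1},{"translation":[0,-1.5,57],"angular":[0,0,0],"jaw":1},{"translation":[0,-1.5,57],"angular":[0,0,0],"jaw":1},{"translation":[0,-1.5,57],"angular":[0,0,0],"jaw":0.5},{"translation":[0,-1.5,57],"angular":[0,0,0],"jaw":0.3},{"translation":[0,-1.5,57],"angular":[0,0,0],"jaw":0.1}]';python3 -m creep '[{"translation":[0,0,0],"angular":[0,0,0],"jaw":0},{"translation":[0,0,0],"angular":[0,0,0],"jaw":0},{"translation":[0,0,0],"angular":[0,0,0],"jaw":0},{"translation":[0,0,0],"angular":[0,0,0],"jaw":0},{"translation":[0,0,0],"angular":[0,0,0],"jaw":0},{"translation":[0,0,0],"angular":[0,0,0],"jaw":0},{"translation":[0,0,0],"angular":[0,0,0],"jaw":0},{"translation":[0,0,0],"angular":[0,0,0],"jaw":0}]'
```

```text
t: 4.4
ee_pos: [449.2, -161.4, 56.1]
orientation: [0.319, 3.125, -0.0]
ft_force: [-0.3, -0.7, 0.0]
width: 61.2
grasp_force: 0.0
t: 5.4
ee_pos: [448.9, -161.3, 55.6]
orientation: [-0.32, -3.125, -0.0]
ft_force: [-0.2, 0.7, -1.0]
width: 19.3
grasp_force: 30.0
```

```bash
python3 -m creep '[{"translation":[0,0,-4],"angular":[0,0,0],"jaw":0},{"translation":[0,0,-14],"angular":[0,0,0],"jaw":0},{"translation":[0,0,-34],"angular":[0,0,0],"jaw":0},{"translation":[0,0,-59],"angular":[0,0,0],"jaw":0},{"translation":[0,0,-84],"angular":[0,0,0],"jaw":0},{"translation":[0,0,-109],"angular":[0,0,0],"jaw":0},{"translation":[0,0,-124],"angular":[0,0,0],"jaw":0},{"translation":[0,0,-130],"angular":[0,0,0],"jaw":0}]';python3 -m creep '[{"translation":[-4,10,0],"angular":[0,0,0],"jaw":0},{"translation":[-13,30,0],"angular":[0,0,0],"jaw":0},{"translation":[-26,60,0],"angular":[0,0,0],"jaw":0},{"translation":[-39,90,0],"angular":[0,0,0],"jaw":0},{"translation":[-52,120,0],"angular":[0,0,0],"jaw":0},{"translation":[-65,150,0],"angular":[0,0,0],"jaw":0},{"translation":[-74,170,0],"angular":[0,0,0],"jaw":0},{"translation":[-78,180,0],"angular":[0,0,0],"jaw":0}]';python3 -m creep '[{"translation":[-4,10,0],"angular":[0,0,0],"jaw":0},{"translation":[-13,30,0],"angular":[0,0,0],"jaw":0},{"translation":[-24,55,0],"angular":[0,0,0],"jaw":0},{"translation":[-37,85,0],"angular":[0,0,0],"jaw":0},{"translation":[-50,115,0],"angular":[0,0,0],"jaw":0},{"translation":[-61,140,0],"angular":[0,0,0],"jaw":0},{"translation":[-67,155,0],"angular":[0,0,0],"jaw":0},{"translation":[-67,155,0],"angular":[0,0,0],"jaw":0}]'
```

```text
t: 6.4
ee_pos: [449.2, -161.4, 186.7]
orientation: [0.319, 3.124, -0.001]
ft_force: [-0.0, -0.3, -1.5]
width: 19.7
grasp_force: 30.0
t: 7.4
ee_pos: [562.0, 0.3, 184.9]
orientation: [-0.318, -3.124, 0.0]
ft_force: [-0.2, 0.4, -1.9]
width: 19.6
grasp_force: 30.0
t: 8.4
ee_pos: [659.0, 138.2, 185.4]
orientation: [-0.318, -3.125, 0.0]
ft_force: [-0.1, -0.4, -1.5]
width: 19.9
grasp_force: 30.0
```

```bash
python3 -m creep '[{"translation":[0,-1,10],"angular":[0,0,0],"jaw":0},{"translation":[0,-1,22],"angular":[0,0,0],"jaw":0},{"translation":[0,-1,34],"angular":[0,0,0],"jaw":0},{"translation":[0,-1,42],"angular":[0,0,0],"jaw":0},{"translation":[0,-1,44],"angular":[0,0,0],"jaw":0},{"translation":[0,-1,44],"angular":[0,0,0],"jaw":0},{"translation":[0,-1,44],"angular":[0,0,0],"jaw":0},{"translation":[0,-1,44],"angular":[0,0,0],"jaw":0}]'; cat > pic.py <<'E'
import sys
from workcell import ctrl
import cv2,numpy as np
a=ctrl.get_image("side")[100:300,310:440,::-1];b=ctrl.get_image("top")[110:240,200:400,::-1]
a=cv2.resize(a,None,fx=3,fy=3,interpolation=2);b=cv2.resize(b,None,fx=2,fy=2,interpolation=2)
c=np.zeros((600,790,3),np.uint8);c[:,:390]=a;c[:260,390:]=b
cv2.imwrite(sys.argv[1],cv2.convertScaleAbs(c,alpha=1.6))
E
python3 pic.py pics/g2.png
```

```text
t: 9.4
ee_pos: [658.8, 136.5, 142.1]
orientation: [0.319, 3.125, 0.0]
ft_force: [-0.1, -0.6, -0.6]
width: 19.6
grasp_force: 30.0
```

View pics/g2.png

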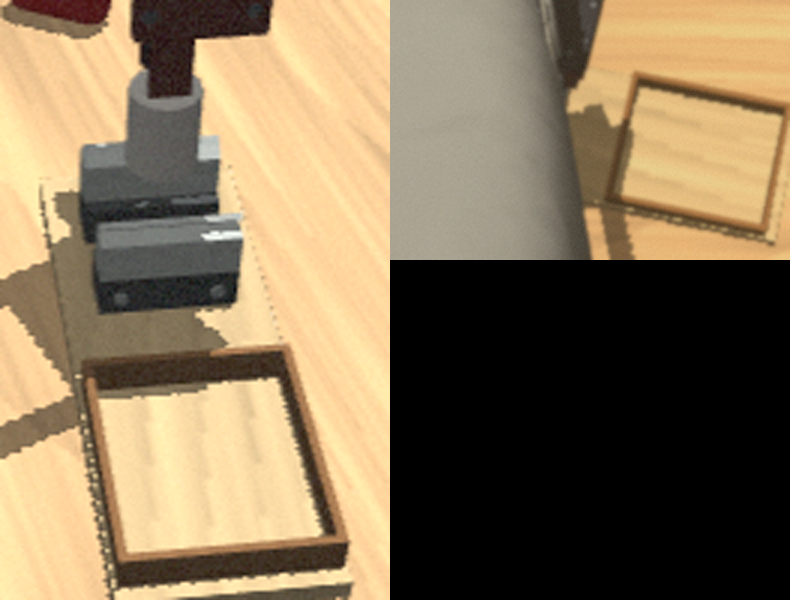

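The picture shows the blank held upright over the gauge: body at (165,130), jaws spanning (80..243). It is centred along the slot, so I lower it to just above the step.

```bash
python3 -m creep '[{"translation":[-0.5,0,4],"angular":[0,0,0],"jaw":0},{"translation":[-0.5,0,9],"angular":[0,0,0],"jaw":0},{"translation":[-0.5,0,14],"angular":[0,0,0],"jaw":0},{"translation":[-0.5,0,19],"angular":[0,0,0],"jaw":0},{"translation":[-0.5,0,23],"angular":[0,0,0],"jaw":0},{"translation":[-0.5,0,26],"angular":[0,0,0],"jaw":0},{"translation":[-0.5,0,28],"angular":[0,0,0],"jaw":0},{"translation":[-0.5,0,28],"angular":[0,0,0],"jaw":0}]'
```

```text
t: 10.5
ee_pos: [659.0, 136.3, 113.6]
orientation: [-0.32, -3.125, 0.0]
ft_force: [0.3, 0.7, -1.1]
width: 19.7
grasp_force: 30.0
```

```bash
python3 -m creep '[{"translation":[0,0,3],"angular":[0,0,0],"jaw":0},{"translation":[0,0,6],"angular":[0,0,0],"jaw":0},{"translation":[0,0,9],"angular":[0,0,0],"jaw":0},{"translation":[0,0,12],"angular":[0,0,0],"jaw":0},{"translation":[0,0,14],"angular":[0,0,0],"jaw":0},{"translation":[0,0,16],"angular":[0,0,0],"jaw":0},{"translation":[0,0,16],"angular":[0,0,0],"jaw":0},{"translation":[0,0,16],"angular":[0,0,0],"jaw":0}]'
```

```text
t: 11.5
ee_pos: [659.1, 136.3, 97.7]
orientation: [0.32, 3.125, 0.0]
ft_force: [-0.9, 0.3, -1.3]
width: 20.1
grasp_force: 30.0
```

```bash
python3 -m creep '[{"translation":[0,0,0.5],"angular":[0,0,0],"jaw":0},{"translation":[0,0,1],"angular":[0,0,0],"jaw":0},{"translation":[0,0,1.5],"angular":[0,0,0],"jaw":0},{"translation":[0,0,2],"angular":[0,0,0],"jaw":0},{"translation":[0,0,2.5],"angular":[0,0,0],"jaw":0},{"translation":[0,0,3],"angular":[0,0,0],"jaw":0},{"translation":[0,0,3.5],"angular":[0,0,0],"jaw":0},{"translation":[0,0,4],"angular":[0,0,0],"jaw":0}]'
```

```text
t: 12.5
ee_pos: [659.0, 136.3, 93.6]
orientation: [-0.32, -3.125, 0.0]
ft_force: [-0.6, 0.5, -1.3]
width: 19.6
grasp_force: 30.0
```

```bash
python3 -m creep '[{"translation":[0,0,0.3],"angular":[0,0,0],"jaw":0},{"translation":[0,0,0.6],"angular":[0,0,0],"jaw":0},{"translation":[0,0,0.9],"angular":[0,0,0],"jaw":0},{"translation":[0,0,1.2],"angular":[0,0,0],"jaw":0},{"translation":[0,0,1.5],"angular":[0,0,0],"jaw":0},{"translation":[0,0,1.5],"angular":[0,0,0],"jaw":0},{"translation":[0,0,1.5],"angular":[0,0,0],"jaw":0},{"translation":[0,0,1.5],"angular":[0,0,0],"jaw":0}]'
```

```text
t: 13.5
ee_pos: [659.2, 136.4, 92.5]
orientation: [0.319, 3.125, 0.0]
ft_force: [-1.3, 0.5, 4.6]
width: 19.3
grasp_force: 30.0
```

```bash
python3 -m creep '[{"translation":[0,0,0.4],"angular":[0,0,0],"jaw":0},{"translation":[0,0,0.8],"angular":[0,0,0],"jaw":0},{"translation":[0,0,0.8],"angular":[0,0,0],"jaw":0},{"translation":[0,0,0.8],"angular":[0,0,0],"jaw":0},{"translation":[0,0,0.8],"angular":[0,0,0],"jaw":0},{"translation":[0,0,0.8],"angular":[0,0,0],"jaw":0},{"translation":[0,0,0.8],"angular":[0,0,0],"jaw":0},{"translation":[0,0,0.8],"angular":[0,0,0],"jaw":0}]'; python3 pic.py pics/g3.png
```

```text
t: 14.5
ee_pos: [659.4, 136.5, 92.5]
orientation: [0.319, 3.124, 0.0]
ft_force: [-2.9, 0.3, 9.9]
width: 19.6
grasp_force: 30.0
```

View pics/g3.png

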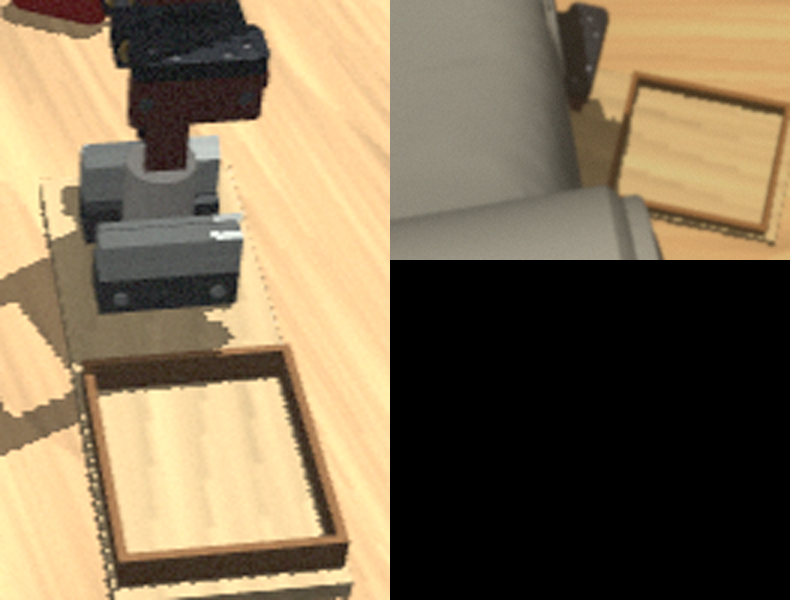

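The blank sits between the jaws, centred at about (160,195), and the wrist force rose to 10 N at TCP z = 92.5, so its base is on the step at about 37. I'll lift it and go to the tray.

```bash
python3 -m creep '[{"translation":[0,0,-3],"angular":[0,0,0],"jaw":0},{"translation":[0,0,-8],"angular":[0,0,0],"jaw":0},{"translation":[0,0,-16],"angular":[0,0,0],"jaw":0},{"translation":[0,0,-28],"angular":[0,0,0],"jaw":0},{"translation":[0,0,-42],"angular":[0,0,0],"jaw":0},{"translation":[0,0,-55],"angular":[0,0,0],"jaw":0},{"translation":[0,0,-65],"angular":[0,0,0],"jaw":0},{"translation":[0,0,-70],"angular":[0,0,0],"jaw":0}]';python3 -m creep '[{"translation":[0,-6,0],"angular":[0,0,0],"jaw":0},{"translation":[0,-24,0],"angular":[0,0,0],"jaw":0},{"translation":[0,-54,0],"angular":[0,0,0],"jaw":0},{"translation":[0,-84,0],"angular":[0,0,0],"jaw":0},{"translation":[0,-114,0],"angular":[0,0,0],"jaw":0},{"translation":[-1,-144,0],"angular":[0,0,0],"jaw":0},{"translation":[-1,-162,0],"angular":[0,0,0],"jaw":0},{"translation":[-1,-169,0],"angular":[0,0,0],"jaw":0}]';python3 -m creep '[{"translation":[0,0,6],"angular":[0,0,0],"jaw":0},{"translation":[0,0,18],"angular":[0,0,0],"jaw":0},{"translation":[0,0,34],"angular":[0,0,0],"jaw":0},{"translation":[0,0,50],"angular":[0,0,0],"jaw":0},{"translation":[0,0,64],"angular":[0,0,0],"jaw":0},{"translation":[0,0,74],"angular":[0,0,0],"jaw":0},{"translation":[0,0,80],"angular":[0,0,0],"jaw":0},{"translation":[0,0,80],"angular":[0,0,0],"jaw":0}]'; python3 pic.py pics/g4.png
```

```text
t: 15.6
ee_pos: [659.3, 136.4, 162.4]
orientation: [0.319, 3.124, 0.0]
ft_force: [-0.5, -1.3, -1.7]
width: 19.3
grasp_force: 30.0
t: 16.6
ee_pos: [625.3, -30.7, 161.1]
orientation: [-0.322, -3.124, -0.0]
ft_force: [-0.1, -0.7, -0.6]
width: 19.5
grasp_force: 30.0
t: 17.6
ee_pos: [625.7, -29.4, 81.0]
orientation: [-0.32, -3.125, 0.0]
ft_force: [-0.6, -0.1, -1.8]
width: 19.6
grasp_force: 30.0
```

View pics/g4.png

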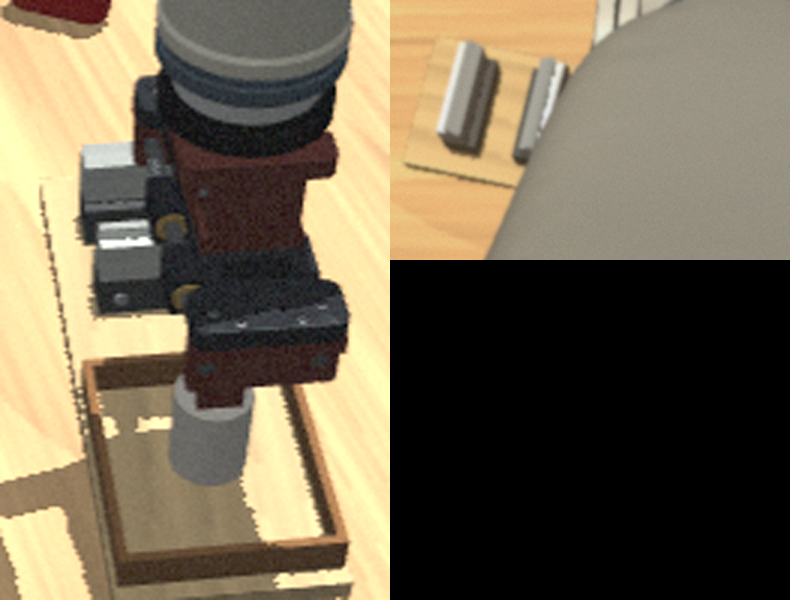

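The blank hangs over the middle of the tray at (210,430), above the floor and clear of the walls. I'll lower it to contact.

```bash
python3 -m creep '[{"translation":[0,0,3],"angular":[0,0,0],"jaw":0},{"translation":[0,0,6],"angular":[0,0,0],"jaw":0},{"translation":[0,0,9],"angular":[0,0,0],"jaw":0},{"translation":[0,0,11],"angular":[0,0,0],"jaw":0},{"translation":[0,0,12],"angular":[0,0,0],"jaw":0},{"translation":[0,0,12.5],"angular":[0,0,0],"jaw":0},{"translation":[0,0,13],"angular":[0,0,0],"jaw":0},{"translation":[0,0,13],"angular":[0,0,0],"jaw":0}]';python3 -m creep '[{"translation":[0,0,0.2],"angular":[0,0,0],"jaw":0},{"translation":[0,0,0.4],"angular":[0,0,0],"jaw":0},{"translation":[0,0,0.6],"angular":[0,0,0],"jaw":0},{"translation":[0,0,0.6],"angular":[0,0,0],"jaw":0},{"translation":[0,0,0.6],"angular":[0,0,0],"jaw":0},{"translation":[0,0,0.6],"angular":[0,0,0],"jaw":0},{"translation":[0,0,0.6],"angular":[0,0,0],"jaw":0},{"translation":[0,0,0.6],"angular":[0,0,0],"jaw":0}]'
```

```text
t: 18.7
ee_pos: [625.8, -29.4, 68.4]
orientation: [0.32, 3.125, -0.0]
ft_force: [-0.4, -0.4, -2.4]
width: 19.6
grasp_force: 30.0
t: 19.7
ee_pos: [625.8, -29.4, 67.8]
orientation: [-0.32, -3.125, -0.0]
ft_force: [0.6, -0.8, -2.8]
width: 19.5
grasp_force: 30.0
```

```bash
python3 -m creep '[{"translation":[0,0,0.2],"angular":[0,0,0],"jaw":0},{"translation":[0,0,0.4],"angular":[0,0,0],"jaw":0},{"translation":[0,0,0.6],"angular":[0,0,0],"jaw":0},{"translation":[0,0,0.8],"angular":[0,0,0],"jaw":0},{"translation":[0,0,0.8],"angular":[0,0,0],"jaw":0},{"translation":[0,0,0.8],"angular":[0,0,0],"jaw":0},{"translation":[0,0,0.8],"angular":[0,0,0],"jaw":0},{"translation":[0,0,0.8],"angular":[0,0,0],"jaw":0}]'
```

```text
t: 20.7
ee_pos: [626.0, -29.4, 67.6]
orientation: [0.32, 3.125, -0.0]
ft_force: [-2.1, 0.2, 5.9]
width: 19.2
grasp_force: 30.0
```

Contact with the floor. I'll open and withdraw straight up.

```bash
python3 -m creep '[{"translation":[0,0,-0.4],"angular":[0,0,0],"jaw":0},{"translation":[0,0,-0.4],"angular":[0,0,0],"jaw":0.3},{"translation":[0,0,-0.4],"angular":[0,0,0],"jaw":0.5},{"translation":[0,0,-0.4],"angular":[0,0,0],"jaw":0.8},{"translation":[0,0,-0.4],"angular":[0,0,0],"jaw":0.8},{"translation":[0,0,-0.4],"angular":[0,0,0],"jaw":0.8},{"translation":[0,0,-0.4],"angular":[0,0,0],"jaw":0.8},{"translation":[0,0,-0.4],"angular":[0,0,0],"jaw":0.8}]';python3 -m creep '[{"translation":[0,0,-5],"angular":[0,0,0],"jaw":0.8},{"translation":[0,0,-20],"angular":[0,0,0],"jaw":0.8},{"translation":[0,0,-45],"angular":[0,0,0],"jaw":0.8},{"translation":[0,0,-75],"angular":[0,0,0],"jaw":0.8},{"translation":[0,0,-105],"angular":[0,0,0],"jaw":0.8},{"translation":[0,0,-130],"angular":[0,0,0],"jaw":0.8},{"translation":[0,0,-145],"angular":[0,0,0],"jaw":0.8},{"translation":[0,0,-150],"angular":[0,0,0],"jaw":0.8}]'; python3 - <<'E'
from workcell import ctrl
import cv2
cv2.imwrite("pics/end.png",ctrl.get_image("side")[:,:,::-1])
E
```

```text
t: 21.7
ee_pos: [625.8, -29.4, 67.4]
orientation: [-0.32, -3.125, 0.0]
ft_force: [-0.4, 0.5, -0.3]
width: 69.8
grasp_force: 0.0
t: 22.7
ee_pos: [626.2, -29.4, 218.7]
orientation: [0.319, 3.124, 0.0]
ft_force: [-1.0, -0.3, 0.0]
width: 70.4
grasp_force: 0.0
```

View pics/end.png

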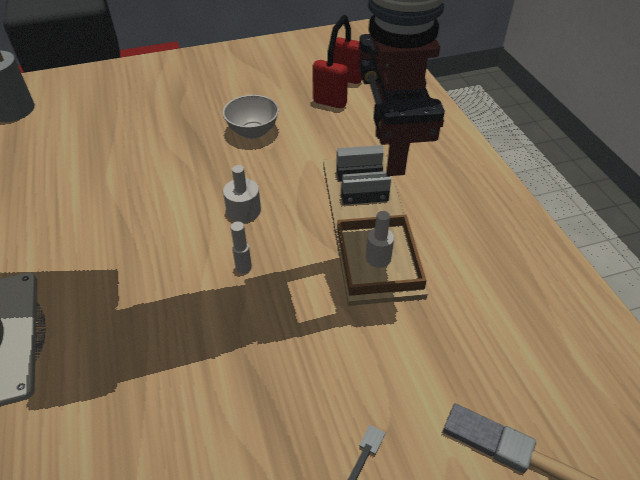

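The final picture shows blank_a upright in the tray at (380,245), with b (242,195) and c (241,250) where they were and the gripper clear.

```bash
python3 -c "
from workcell import ctrl
print(ctrl.close_job())"
```

```text
the job is handed in; nothing more can be done
None
```

Job handed in at about 23 s: blank_a was lowered until it stopped on the no-go step (10 N at the wrist, base at about 37 mm), then lifted out and stood upright in the tray, with blanks b and c left where they were.

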